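# Tighten the gland nut of a pressure cell with a click wrench

## Task

Take the click wrench from its tray, fit its ring end right down over the big brass gland nut on top of the clear pressure cell, and tighten the nut clockwise until the wrench breaks over with a click; stop at once, do not pull on through the break-over. Then lift the wrench off and lay it flat back in its tray. Do not bump the cell with the robot and leave the other things on the bench where they are.

Things in the scene. Friction and masses are not known exactly. Their poses are not given: they have to be found in the camera images.
- wrench: Head of the click wrench: flat steel ring end, 54 mm outside, 14 mm thick, with a six-sided opening 37.5 mm across flats right through, on a short shank. Origin at the ring's centre, mid thickness; x runs towards the handle through two corners of the opening; z is the ring's axis. The whole wrench is 266 mm long, about 0.4 kg (varies), and balances about 120 mm from the ring's centre.
- wrench_handle: Its handle: steel tube 20 mm wide (40 to 102 mm from the ring's centre), then black grip 26 mm wide (102 to 239 mm), both 24 mm high, on the ring's mid plane. Origin on the break-over pin, 35 mm from the ring's centre; x along the handle to its end, parallel to the head's x axis until it breaks over. Breaking over turns it about the pin, clockwise seen from above, against the head.
- wrench_grip (a point): Grip point on the centre line of the black grip, 125 mm from the ring's centre, where one holds and pulls. Pulled clockwise, the wrench stays stiff up to its set torque (about 12 N sideways here, 1.1 to 1.6 N m at the nut), then breaks over: the resistance falls by about a third within 0.1 rad.
- wrench_end (a point): End of the handle, on its centre line, 239 mm from the ring's centre. The handle's break-over travel has a solid stop at 0.20 rad; reaching 0.05 rad is the click, past 0.16 rad it is being pulled through and the nut overtightened. It springs straight again when the load is taken off.
- wrench_ring (a point): Centre of the ring end (the same point as the head's origin).
- cell: Pressure cell bolted to the bench: aluminium base 130 mm across, clear cylinder with a pink salt core inside, three tie rods, aluminium cap 120 mm across with its top 126 mm above the bench (rod ends to 136 mm), and a round boss 52 mm across, top at 148 mm, that carries the gland nut. Origin on the axis at the underside; z up.
- nut_mid (a point): Middle of the brass gland nut, on its axis, 155 mm above the bench. Hexagon 36 mm across flats from 149 to 162.5 mm, coned top to 166.5 mm; a steel ram 12 mm thick stands out of it up to 180 mm. x points to one of its corners and turns with it. With the ring fully home on the boss, the ring's centre is level with this point.
- nut_corner (a point): One corner of the nut, 21 mm from its axis, mid height. The nut is hand-tight and turns clockwise seen from above: it moves at 0.75 to 1 N m and stiffens by 0.8 N m per rad. How far it turns to the click is unknown (about 0.2 to 1 rad), and the ring's play on it takes up to 0.17 rad more. It stays where it is left.
- tray: Shallow steel tool tray, lined with grey foam, fixed: 330 x 180 mm outside, 4 mm walls 16 mm high, inner floor 4 mm above the bench. Origin at the centre of the underside, x along its length. At the start the wrench lies flat in it along x, ring towards +x, its centre line 16 mm above the bench.
- salt_cube: Bystander: pink rock salt cube, 60 mm. Origin at the centre of the underside, as for all bystanders.
- concrete_cube: Bystander: grey concrete cube, 50 mm.
- salt_core: Bystander: pink salt core standing upright, 38 mm across, 76 mm high.
- tin: Bystander: small metal tin, 52 mm across, 45 mm high.
- weight: Bystander: slotted iron disc weight, 90 mm across, 14 mm thick.
- caliper: Bystander: caliper lying flat, 150 mm long.
- end_disc: Bystander: steel end disc, 50 mm across, 14 mm high.
Things that resemble listed ones, but are neither listed nor needed, are in the scene too. What is shaped like the cell but purple is not meant.

How it is judged (in metres and radians):
On the way, in this order (a step that is already met when the one before it is completed fails the run):
1. the ring sits fully home on the gland nut (horizontal distance between wrench_ring and nut_mid below 0.004 m and z of wrench_ring in the frame of nut_mid between -0.006 and 0.005 m and angle between wrench's own z axis and vertical below 0.12 rad), for 0.2 s.
2. the wrench clicks: its handle breaks over by 0.05 rad with the ring on the nut (horizontal distance between wrench_ring and nut_mid below 0.004 m and z of wrench_ring in the frame of nut_mid between -0.006 and 0.005 m and angle between the x axis of wrench and the x axis of wrench_handle, either way round above 0.05 rad and distance of nut_corner from where it was at the start of the episode above 0.002 m), for 0.02 s.
At the end, for the whole second after the job is handed in: The gland nut has been turned (a corner moved by more than 2 mm) and the wrench, let go and at rest with its handle straight (within 0.03 rad), lies flat inside its tray: ring centre and handle end both within the tray's walls and less than 24 mm above its underside (x of wrench_ring in the frame of tray between -0.16 and 0.16 m and y of wrench_ring in the frame of tray between -0.08 and 0.08 m and z of each of wrench_ring, wrench_end in the frame of tray below 0.024 m and x of wrench_end in the frame of tray between -0.16 and 0.16 m and y of wrench_end in the frame of tray between -0.08 and 0.08 m and angle between the x axis of wrench and the x axis of wrench_handle, either way round below 0.03 rad and linear speed of wrench below 0.02 m/s and angular speed of wrench below 0.1 rad/s and distance of nut_corner from where it was at the start of the episode above 0.002 m); the robot touches nothing.
It fails at once if the handle is pulled on through the break-over (more than 0.16 rad): the nut is overtightened (angle between the x axis of wrench and the x axis of wrench_handle, either way round above 0.16 rad).
It fails at once if the robot itself bumps the cell (more than 8 N) (contact force between any of the fingers, the arm and cell above 8 N).
It fails at once if a bystander is moved by more than 25 mm (distance of any of salt_cube, concrete_cube, salt_core, tin, weight, caliper, end_disc from where it was at the start of the episode above 0.025 m).
It also fails if it takes over 72 s, if anything falls off the work surface, if the arm or the gripper's body presses on something with over 40 N, if the wrist force passes 120 N, or if a joint passes its speed limit or range.

## Robot

A 6-joint arm with a two-finger parallel gripper is mounted at the origin on the work surface. World frame = base frame: x ahead of the robot, y to its left, z up, the work surface at z = 0. Lengths are in mm, angles in rad, forces in N, time in s.
With the tool pointing down it reaches from about 300 to 825 mm from the base axis. Payload 5.4 kg.
Tool frame: the origin (TCP) lies between the finger pads; the fingertips stand 22 mm ahead of it and the grasp point (between the pads) lies 3 mm ahead of it (robot.tip_reach is the distance from the TCP to the fingertips, in mm); z points along the fingers, y is the direction in which the jaws open and shut (so a half turn about z gives the same grasp; the last joint's range is limited). The gripper opens to 92 mm and grips with 3 to 60 N. Pads are 20 mm wide; open, the fingers measure 128 mm over their backs; the gripper's body (75 mm by 189 mm) begins 69 mm behind the grasp point.
Start: joints at [0.99, 0.158, 1.597, -0, 1.386, -0.21], TCP at [208.366, 535.901, 236.601] pointing down, gripper open.
Joint ranges: [-2.91, 2.91], [-0.94, 2.29], [0.18, 2.7], [-1.29, 4.43], [0.17, 2.64], [-3, 3]. Speed limits (rad/s): [2.57, 2.57, 3.14, 3.14, 3.14, 3.14].

## Interface

Orientations are given as a rotation vector (axis times angle).
In Python, from plant import robot gives the robot as it stands.
- The arm moves only by the tool step_arm, never from a script. Its argument "plan" is a list of rows, each a list of 2 entries, a list of its own where there are three numbers: the shift along the tool's x, y, z in m, then the turn about the tool's z in rad. In form: [[[x, y, z], roll], ...]. A call has 1 to 20 rows; each row shifts and turns the commanded pose from where the row before left it, along the tool's axes as they then stand; what a row does not reach is not made up. A row lasts 1/10 s, in which the tool goes at most 50 mm and 8.59 degrees, less where a joint would pass 70% of its speed; a pose out of reach is approached as far as the arm can. A call is refused whole if a number of a shift passes 0.05 or a number of a turn 0.15, either way. A call with a gripper value outside its range is refused whole. "grip" is the closure, from 0 (fully open) to 1 (shut), set as the call begins (left out, the last holds). The fingers move at their own pace and stop on an object; the grip force is fixed at half the most. Time passes only in rows, so rows that do not move let the fingers close. It gives the time, the measured TCP pose, the force and the opening at its end, in the units of the state.
- robot.get_obs(): the state, without advancing time (a new reading comes with each control period).
- robot.capture(name): name is "side" or "top"; returns a dict with "frame" (480x640x3 uint8, red, green, blue), "range_z" (480x640 float32, mm along the optical axis (not along the pixel's ray), 0 where there is no reading), "K" (3x3 intrinsics, pixels), "extrinsics" (4x4, takes a point from world to camera coordinates). Camera axes: x right, y down, z forward; pixel columns grow to the right and rows downward; lengths in mm; the calibration is good to about 2 mm. A picture is of the moment at which its call begins.
- robot.hand_in(): hands the job in, once; it reports no verdict.
Trained networks look in the newest picture that a camera, given by its name, has taken for a name from the list of things; names that differ only in an ending like _2 or _b are one class to them, and where a whole thing is asked for, a point or a joint stands for the part that bears it (a point fixed in the world has none). Each returns a list of dicts, best first, with "confidence" (0 to 1); they miss things now and then, are a little off and sometimes report something else, mostly with a low value. They report only what shows in the picture. A call takes as long as a camera call. They do not tell look-alikes from the thing itself.
- robot.recognise(camera, name): "location" ([x, y, z] in mm, in the coordinates of the camera as it stood for that picture, good to about 4 mm: the middle of the surface that is visible of it).
- robot.outline_of(camera, name): "region" (480x640 bool, what is visible of it).
The state is a dict: "time_s": time; "joint_positions": joint angles; "joint_vel": joint speeds; "effort": joint torques, N m; "eef_pos": TCP position; "tcp_rot": TCP orientation; "force": force on the tool from outside, world axes, zero at the start; "moment": the same for the moment, N m; "gripper_width": finger opening in mm.
Only numpy, scipy, OpenCV 4.12 (cv2) and the standard library are available. Lean on these libraries where they do the work, as an engineer would, in place of code of your own. Each camera call takes 0.05 s, during which the arm holds its last target. There are 200 camera calls.

## Working session

There is one attempt and no reset: what is moved stays moved. The work goes in short steps, Python scripts to look and compute and a tool call to move; the robot and the scene stay as the last step left them, time stands still between calls to the robot, and variables do not carry over. Pictures are saved under pics/ and viewed, about 8 in all and at most 12, crops included, and the job is handed in when it is done.

Besides the shell and the picture viewer there is one more tool, called after "Call:" as name([rows], argument=value, ...), one row to a line, values as JSON. step_arm: Moves the arm, as the interface text tells. Its arguments: {"type":"object","properties":{"plan":{"type":"array","items":{"type":"array"}},"grip":{"type":"number"}},"required":["plan"]}

```bash
ls; mkdir -p pics
cat > h.py <<'E'
import numpy as np, cv2
from plant import robot
def cap(n):
    c=robot.capture(n); return c
def save(c,name,box=None,s=1):
    f=c["frame"][:,:,::-1]
    if box: x0,y0,x1,y1=box; f=f[y0:y1,x0:x1]
    cv2.imwrite("pics/"+name,cv2.resize(f,None,fx=s,fy=s,interpolation=cv2.INTER_CUBIC))
def w(c,p):
    E=np.array(c["extrinsics"]); return (np.linalg.inv(E)@np.append(p,1))[:3]
def pix(c,P):
    E=np.array(c["extrinsics"]); q=c["K"]@(E@np.append(P,1))[:3]; return q[:2]/q[2]
def cloud(c):
    K=c["K"]; z=c["range_z"].astype(float); v,u=np.mgrid[:480,:640]
    p=np.stack([(u-K[0,2])/K[0,0]*z,(v-K[1,2])/K[1,1]*z,z,np.ones_like(z)],-1)
    P=(p@np.linalg.inv(np.array(c["extrinsics"])).T)[...,:3]; P[z==0]=np.nan; return P
E
python3 - <<'E'
from h import *
np.set_printoptions(precision=1,suppress=True)
print(robot.get_obs())
ims=[]
for n in ["top","side"]:
    c=cap(n); save(c,n+"0.png"); print(n,w(c,[0,0,0]))
    for t in ["wrench","wrench_handle","cell","nut_mid","tray","salt_cube","concrete_cube","salt_core","tin","weight","caliper","end_disc"]:
        for r in robot.recognise(n,t): 
            P=w(c,r["location"]); print(t,round(r["confidence"],2),P,pix(c,P))
E
```

```text
pics
{'time_s': 0.0, 'joint_positions': array([ 1. ,  0.2,  1.6, -0. ,  1.4, -0.2]), 'joint_vel': array([ 0.,  0.,  0.,  0., -0.,  0.]), 'effort': array([  0. , -38.6, -32.2,   0.1,   0. ,  -0. ]), 'eef_pos': array([208.1, 535.4, 235.6]), 'tcp_rot': array([-0.6, -3.1,  0. ]), 'force': array([ 0.3,  0.5, -0.3]), 'moment': array([-0., -0.,  0.]), 'gripper_width': 91.7922868691698}
top [ 235.2  -71.8 1373.4]
wrench_handle 0.6 [532.6 214.6  25.9] [214.3 225.7]
cell 0.97 [ 493.8 -185.8  125.7] [366.7 236.7]
cell 0.91 [ 336.8 -570.6  122.9] [524.9 305. ]
cell 0.89 [ 325.3 -260.5  131. ] [397.4 305.9]
cell 0.69 [ 677.4 -331.8  125.3] [424.5 168. ]
nut_mid 0.67 [ 500.7 -192.7  164.3] [371.1 230.8]
nut_mid 0.62 [ 342.2 -583.5  164.7] [537.3 301.6]
nut_mid 0.58 [ 691.2 -338.5  163.6] [430.2 157.7]
nut_mid 0.47 [ 327.7 -270.2  165.6] [403.7 303.9]
tray 0.55 [585.7 215.4   3.5] [217.1 208.7]
tray 0.47 [671.   -2.8  14. ] [297.4 180.1]
salt_cube 0.9 [443.7 438.8  57.1] [123. 254.]
concrete_cube 0.94 [ 569.7 -450.7   51.3] [464.2 217.2]
salt_core 0.48 [425.  -14.8  75.6] [297.5 265.2]
tin 0.7 [524
[... 510 characters left out ...]
   123.5] [446.  300.8]
cell 0.62 [ 490.1 -211.8  123.4] [346.6 281.9]
cell 0.17 [ 497.8 -199.9  166.6] [348.  265.9]
nut_mid 0.71 [ 344.4 -598.8  166.2] [373.9 437.8]
nut_mid 0.69 [ 326.8 -283.6  170.3] [296.8 316.8]
nut_mid 0.43 [ 498.7 -197.1  160.8] [347.6 266.5]
tray 0.73 [582.6 203.8   2.1] [308.  198.4]
salt_cube 0.95 [443.6 431.6  46.3] [236.1 155.1]
concrete_cube 0.65 [ 572.9 -469.6   50. ] [429.7 370. ]
salt_core 0.68 [420.3 -28.3  55.8] [289.6 257.3]
tin 0.88 [527.9   0.3  44.8] [321.6 240. ]
weight 0.61 [672.6  -8.7  13.6] [368.9 233.3]
caliper 0.69 [311.7 339.9   2.9] [206.8 196.4]
end_disc 0.96 [ 372.3 -455.1   10.5] [348.  407.8]
end_disc 0.57 [563.6 210.8  22.5] [301.2 193.8]
```

View pics/top0.png

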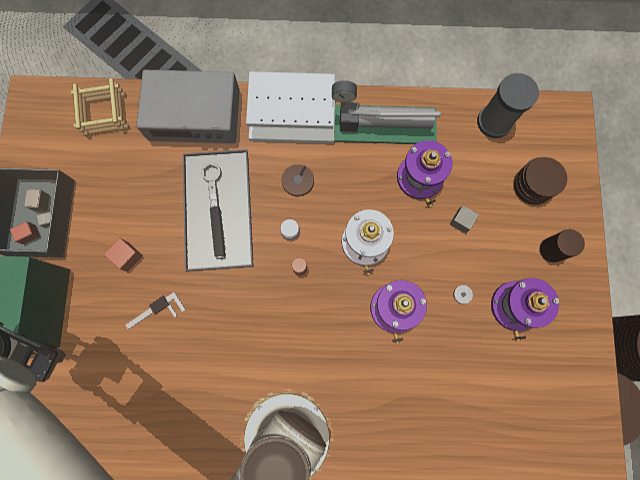

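View pics/side0.png

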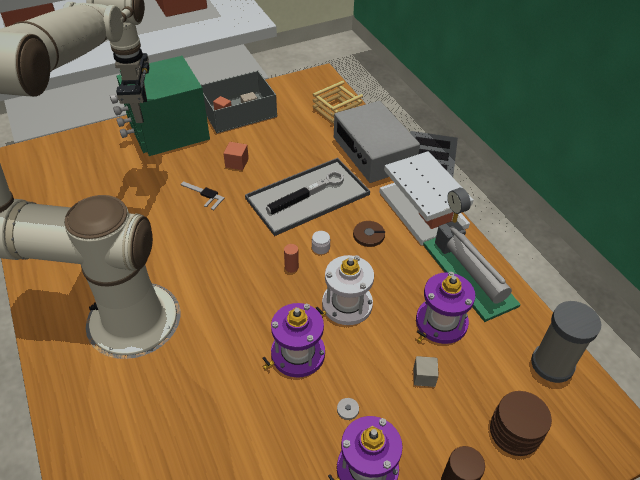

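Candidates for the cell: aluminium one at top px (368,235); purple look-alikes at (428,165), (400,305) and (530,302) are excluded. There is a single wrench in the tray, (213,210). Next I measure it and take a close crop.

Run:
```python
from h import *
np.set_printoptions(precision=2,suppress=True)
for n in ["top","side"]:
    c=cap(n); P=cloud(c)
    d=np.hypot(P[...,0]-497,P[...,1]+193)
    for lo,hi,r in [(172,188,30),(158,170,30),(144,151,40),(121,131,80)]:
        m=(d<r)&(P[...,2]>lo)&(P[...,2]<hi); Q=P[m]
        (cx,cy),rad=cv2.minEnclosingCircle(Q[:,:2].astype(np.float32)) if len(Q) else ((0,0),0)
        print(n,lo,len(Q),Q.mean(0),Q[:,2].std(),"circ",cx,cy,rad)
    # tray/wrench
    m=(P[...,0]>360)&(P[...,0]<760)&(abs(P[...,1]-212)<75)&(P[...,2]>12)&(P[...,2]<40)
    for r in robot.recognise(n,"wrench_handle")[:1]: pass
    for t in ["wrench","wrench_handle"]:
      for r in robot.outline_of(n,t)[:1]:
        Q=P[r["region"]]; Q=Q[np.isfinite(Q[:,0])]
        Q=Q[Q[:,2]>14]; mu=Q.mean(0); u,s,v=np.linalg.svd(Q[:,:2]-mu[:2],full_matrices=False)
        a=(Q[:,:2]-mu[:2])@v[0]; print(n,t,r["confidence"],len(Q),mu,"axis",v[0],a.min(),a.max(),"ends",mu[:2]+v[0]*a.min(),mu[:2]+v[0]*a.max(),np.median(Q[:,2]))
    if n=="top":
        A=cv2.resize(c["frame"][205:265,338:398,::-1],(480,480),interpolation=cv2.INTER_CUBIC)
    else:
        B=cv2.resize(c["frame"][240:300,318:378,::-1],(480,480),interpolation=cv2.INTER_CUBIC)
    if n=="top": C=cv2.resize(c["frame"][145:275,180:256,::-1],None,fx=4,fy=4,interpolation=cv2.INTER_CUBIC)[:480]
cv2.imwrite("pics/n.png",cv2.resize(np.hstack([A,C]),None,fx=.9,fy=.9))
cv2.imwrite("pics/n2.png",B)
R=cv2.Rodrigues(robot.get_obs()["tcp_rot"])[0]; print(R)
```

```text
top 172 20 [ 506.01 -191.56  179.1 ] 2.472977773112288 circ 506.0787658691406 -191.9534149169922 5.721164226531982
top 158 167 [ 505.26 -191.64  164.58] 2.6845538036008825 circ 506.1858215332031 -191.75350952148438 20.214853286743164
top 144 116 [ 501.55 -190.32  147.84] 1.7617958156333833 circ 506.0864562988281 -192.13491821289062 25.869462966918945
top 121 1230 [ 504.63 -191.69  125.72] 2.2875821181601204 circ 506.435302734375 -192.3271026611328 60.08272933959961
top wrench 0.86 770 [557.61 213.63  25.76] axis [-0.99 -0.17] -154.0323586219853 111.23434274468472 ends [709.43 239.68] [447.98 194.82] 26.001428500926067
top wrench_handle 0.95 681 [538.79 210.5   26.32] axis [-0.98 -0.17] -106.79193852145454 92.18223821296125 ends [643.95 229.11] [448.02 194.43] 26.51762564574142
side 172 25 [ 505.62 -195.15  179.01] 2.4572003627641177 circ 507.4857177734375 -194.3792266845703 8.089495658874512
side 158 142 [ 503.58 -197.75  164.67] 2.8247611131864208 circ 504.7568054199219 -193.60145568847656 21.155580520629883
side 144 98 [ 501.32 -202.37  147.79] 1.7757854707597316 circ 506.3244934082031 -196.36109924316406 27.566051483154297
side 121 974 [ 501.74 -201.44  126.21] 2.3265481145382942 circ 508.0633544921875 -194.90142822265625 64.362548828125
side wrench 0.78 696 [573.16 212.47  24.91] axis [-0.98 -0.19] -143.0737254289781 128.28632557679776 ends [713.71 239.22] [447.14 188.49] 25.37647309717238
side wrench_handle 0.86 527 [539.96 205.89  25.8 ] axis [-0.99 -0.17] -114.55864701075572 94.31115215689329 ends [652.85 225.33] [447.01 189.89] 26.519548404941133
[[-0.93  0.36  0.  ]
 [ 0.36  0.93  0.  ]
 [-0.    0.   -1.  ]]
```

View pics/n.png

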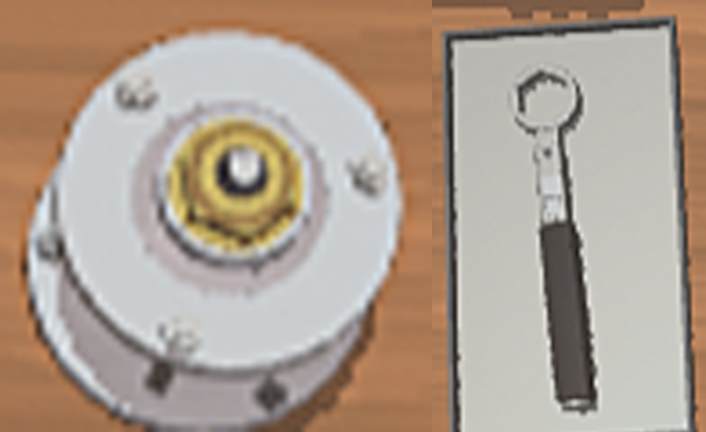

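The crops confirm the aluminium cell with the brass nut (nut at top px ~(371,231)) and the wrench with its ring up at the far end of the tray. Next: rectified views for the hex angle.

```bash
cat >> h.py <<'E'
def rect(c,cx,cy,z,half,s):
    # orthographic view at height z: image right = -y world, up = +x (as top cam)
    n=int(2*half*s); j,i=np.meshgrid(np.arange(n),np.arange(n))
    X=cx+half-i/s; Y=cy+half-j/s
    W=np.stack([X,Y,np.full_like(X,z,dtype=float),np.ones_like(X)],-1)
    q=(W@np.array(c["extrinsics"]).T)[...,:3]@np.array(c["K"]).T
    m=(q[...,:2]/q[...,2:]).astype(np.float32)
    return cv2.remap(c["frame"][:,:,::-1],m[...,0],m[...,1],cv2.INTER_CUBIC)
E
python3 - <<'E'
from h import *
out=[]
for n in ["top","side"]:
    c=cap(n); P=cloud(c); im=c["frame"].astype(int)
    out.append(rect(c,506.2,-192,162.5,30,6.5))
    # brass mask in fine rectified image -> hex fit by template at mid-z 162.5
    R=rect(c,506.2,-192,162.5,30,10); hsv=cv2.cvtColor(R,cv2.COLOR_BGR2HSV)
    m=((hsv[...,0]>12)&(hsv[...,0]<35)&(hsv[...,1]>90)).astype(np.uint8)*255
    cs=cv2.findContours(m,cv2.RETR_EXTERNAL,cv2.CHAIN_APPROX_NONE)[0]; k=max(cs,key=cv2.contourArea)
    p=k[:,0].astype(float); x=30-p[:,1]/10; y=30-p[:,0]/10
    mu=cv2.moments(k); mx,my=30-mu['m01']/mu['m00']/10,30-mu['m10']/mu['m00']/10
    print(n,"brass centroid off",mx,my,"area",mu['m00']/100,"hex area",18*18*2*3**.5)
    r=np.hypot(x-mx,y-my); t=np.arctan2(y-my,x-mx)
    tb=np.degrees(t); 
    print([ (b,round(np.median(r[(tb>=b)&(tb<b+15)]),1)) for b in range(-180,180,15)])
    z=np.mean(r*np.exp(6j*t)); print("corner phase deg",np.degrees(np.angle(z))/6,abs(z))
    out.append(cv2.resize(cv2.cvtColor(m,cv2.COLOR_GRAY2BGR),(390,390)))
cv2.imwrite("pics/r.png",np.vstack([np.hstack(out[:2]),np.hstack(out[2:])])[:, :780])
E
```

```text
top brass centroid off -3.817812938326888 0.9958548089214112 area 1500.735 hex area 1122.3689233046325
[(-180, np.float64(21.4)), (-165, np.float64(21.7)), (-150, np.float64(21.6)), (-135, np.float64(21.8)), (-120, np.float64(22.4)), (-105, np.float64(22.0)), (-90, np.float64(22.0)), (-75, np.float64(22.3)), (-60, np.float64(21.9)), (-45, np.float64(21.6)), (-30, np.float64(21.3)), (-15, np.float64(21.6)), (0, np.float64(22.0)), (15, np.float64(21.8)), (30, np.float64(22.1)), (45, np.float64(21.8)), (60, np.float64(21.9)), (75, np.float64(22.2)), (90, np.float64(22.2)), (105, np.float64(22.0)), (120, np.float64(22.0)), (135, np.float64(21.9)), (150, np.float64(21.7)), (165, np.float64(22.0))]
corner phase deg 17.740201530194074 0.15162375024531652
side brass centroid off -4.7702266038846375 -9.465422579730998 area 1529.1 hex area 1122.3689233046325
[(-180, np.float64(23.0)), (-165, np.float64(23.3)), (-150, np.float64(23.8)), (-135, np.float64(23.6)), (-120, np.float64(22.1)), (-105, np.float64(20.6)), (-90, np.float64(20.6)), (-75, np.float64(22.2)), (-60, np.float64(23.2)), (-45, np.float64(22.8)), (-30, np.float64(22.8)), (-15, np.float64(22.4)), (0, np.float64(23.0)), (15, np.float64(25.0)), (30, np.float64(22.6)), (45, np.float64(24.8)), (60, np.float64(24.8)), (75, np.float64(19.4)), (90, np.float64(25.5)), (105, np.float64(23.9)), (120, np.float64(21.8)), (135, np.float64(22.1)), (150, np.float64(22.4)), (165, np.float64(22.6))]
corner phase deg 26.65711245979504 2.9939465575970665
```

```bash
python3 -c "
import cv2;a=cv2.imread('pics/r.png');cv2.imwrite('pics/r2.png',cv2.resize(a,(600,600)))"
```

```text
(no output)
```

View pics/r2.png

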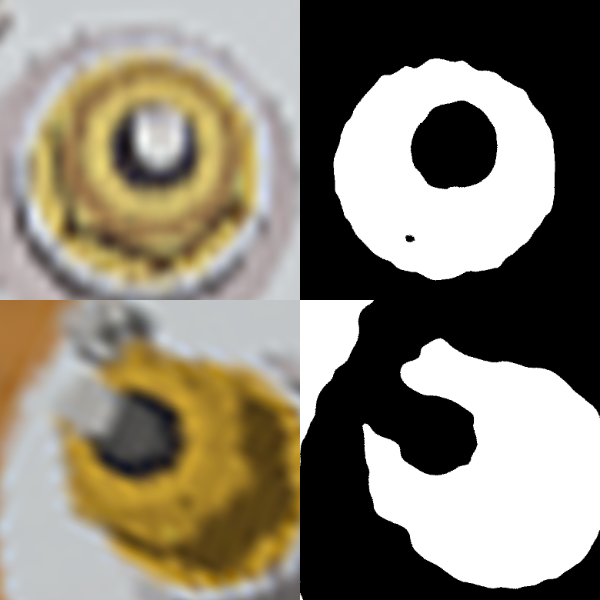

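Call:
step_arm([
  [[0,0,0],-0.135],
  [[0,0,0],-0.135],
  [[0,0,0],-0.135],
  [[0,0,0],-0.135],
], grip=0.3)

```text
time_s: 2.2
eef_pos: [208.4, 535.9, 236.6]
tcp_rot: [-0.274, 3.13, 0.0]
force: [-0.1, 0.5, -0.0]
gripper_width: 64.6
```

The nut's hexagon sits on a round brass flange. One hex corner points down in the top rectified view (px (156,243)), so its heading is about 183°. Moving to the wrench.

Call:
step_arm([
  [[-0.0242,-0.0315,0],0],
  [[-0.0242,-0.0315,0],0],
  [[-0.0242,-0.0315,0],0],
  [[-0.0242,-0.0315,0],0],
  [[-0.0242,-0.0315,0],0],
  [[-0.0242,-0.0315,0],0],
  [[-0.0242,-0.0315,0],0],
  [[-0.0242,-0.0315,0],0],
  [[-0.0242,-0.0315,0],0],
  [[-0.0242,-0.0315,0],0],
  [[-0.0242,-0.0315,0],0],
  [[-0.0242,-0.0315,0],0],
  [[0,0,0.03],0],
  [[0,0,0.03],0],
  [[0,0,0.03],0],
  [[0,0,0.03],0],
  [[0,0,0],0],
])

```text
time_s: 3.9
eef_pos: [554.8, 211.5, 111.8]
tcp_rot: [0.264, -3.121, 0.001]
force: [-0.9, -0.6, 0.1]
gripper_width: 64.2
```

Run:
```python
from h import *
np.set_printoptions(precision=2,suppress=True)
o=robot.get_obs(); print(o["eef_pos"],o["joint_positions"])
for n in ["side","top"]:
    c=cap(n); P=cloud(c)
    for t in ["wrench","wrench_handle"]:
      for r in robot.outline_of(n,t)[:1]:
        Q=P[r["region"]]; Q=Q[np.isfinite(Q[:,0])]; Q=Q[(Q[:,2]>14)&(Q[:,2]<36)]
        (cx,cy),sz,a=cv2.minAreaRect(Q[:,:2].astype(np.float32)); print(n,t,r["confidence"],len(Q),cx,cy,sz,a)
    save(c,n+"1.png",(180,120,420,270) if n=="side" else (130,110,350,260),3)
```

```text
[554.79 211.52 111.82] [ 0.16  0.34  1.64  0.    1.17 -1.58]
side wrench 0.76 693 580.3824462890625 211.17227172851562 (273.5173645019531, 57.01594924926758) 13.086897850036621
side wrench_handle 0.86 546 545.6322631835938 210.50611877441406 (205.3660888671875, 33.22764205932617) 11.93340015411377
top wrench 0.59 551 575.8649291992188 214.47500610351562 (259.4747314453125, 32.69810104370117) 6.703555583953857
top wrench_handle 0.82 498 514.2236328125 207.28903198242188 (134.92872619628906, 27.99200439453125) 9.920698165893555
```

View pics/side1.png

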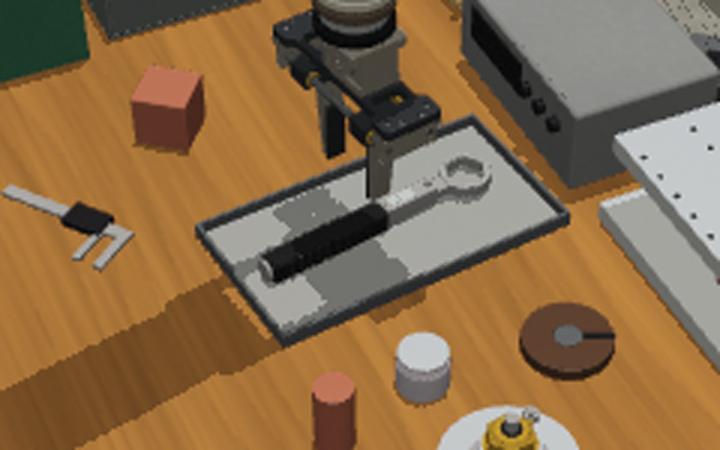

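Call:
step_arm([
  [[-0.0052,0.0014,0.01],0],
  [[0,0,0.024],0],
  [[0,0,0.024],0],
  [[0,0,0.014],0],
  [[0,0,0.008],0],
  [[0,0,0.0],0],
  [[0,0,0],0],
])

```text
time_s: 4.9
eef_pos: [563.9, 214.6, 37.5]
tcp_rot: [-0.265, 3.129, 0.0]
force: [-0.1, 0.0, -0.6]
gripper_width: 64.2
```

Call:
step_arm([
  [[0,0,0.0],0],
  [[0,0,0],0],
  [[0,0,0],0],
  [[0,0,0],0],
  [[0,0,0],0],
  [[0,0,0],0],
], grip=1)

```text
time_s: 5.5
eef_pos: [563.2, 214.8, 36.8]
tcp_rot: [-0.265, 3.13, 0.001]
force: [-0.2, 2.2, 1.3]
gripper_width: 25.6
```

Gripped, but 8 mm too high; I'll reseat deeper.

Call:
step_arm([
  [[0,0,0.0],0],
  [[0,0,0],0],
  [[0.0036,0,0.004],0],
  [[0,0,0.004],0],
  [[0,0,0],0],
  [[0,0,0],0],
], grip=0.6)

```text
time_s: 6.1
eef_pos: [559.4, 213.8, 28.3]
tcp_rot: [0.265, -3.13, 0.0]
force: [-0.1, -0.0, 1.4]
gripper_width: 36.6
```

Call:
step_arm([
  [[0,0,0.0],0],
  [[0,0,0],0],
  [[0,0,0],0],
  [[0,0,0],0],
  [[0,0,0],0],
], grip=1)

```text
time_s: 6.6
eef_pos: [559.8, 213.9, 28.7]
tcp_rot: [-0.266, 3.13, 0.0]
force: [0.1, -0.4, -0.5]
gripper_width: 25.6
```

Call:
step_arm([
  [[0,0,-0.02],0],
  [[0,0,-0.03],0],
  [[0,0,-0.034],0.04],
  [[0,0,-0.034],0.04],
  [[0,0,-0.034],0.037],
  [[0,0,-0.034],0],
  [[0,0,0],0],
  [[0,0,0],0],
])

```text
time_s: 7.4
eef_pos: [559.1, 213.7, 213.2]
tcp_rot: [0.082, -3.139, 0.0]
force: [0.1, -0.1, -5.4]
gripper_width: 25.6
```

Call:
step_arm([
  [[0.0125,-0.0252,0],0],
  [[0.0125,-0.0252,0],0],
  [[0.0125,-0.0252,0],0],
  [[0.0125,-0.0252,0],0],
  [[0.0125,-0.0252,0],0],
  [[0.0125,-0.0252,0],0],
  [[0.0125,-0.0252,0],0],
  [[0.0125,-0.0252,0],0],
  [[0.0125,-0.0252,0],0],
  [[0.0125,-0.0252,0],0],
  [[0.0125,-0.0252,0],0],
  [[0.0125,-0.0252,0],0],
  [[0.0125,-0.0252,0],0],
  [[0.0125,-0.0252,0],0],
  [[0.0125,-0.0252,0],0],
  [[0.0125,-0.0252,0],0],
  [[0,0,0],0],
  [[0,0,0],0],
  [[0,0,0],0],
])

```text
time_s: 9.3
eef_pos: [380.5, -197.9, 212.9]
tcp_rot: [0.083, -3.138, -0.004]
force: [0.4, 0.1, -4.2]
gripper_width: 25.7
```

```bash
cat > m.py <<'E'
from h import *
np.set_printoptions(precision=2,suppress=True)
def look(tag):
    o=robot.get_obs(); R=cv2.Rodrigues(o["tcp_rot"])[0]
    print(o["time_s"],o["eef_pos"],"heading",np.degrees(np.arctan2(R[1,0],R[0,0])),"tilt",R[:,2],"F",o["force"],"M",o["moment"])
    out=[]
    for n in ["top","side"]:
        c=cap(n); P=cloud(c)
        for t in ["wrench"]:
          for r in robot.outline_of(n,t)[:1]:
            Q=P[r["region"]]; Q=Q[np.isfinite(Q[:,0])]
            Z=o["eef_pos"][2]-12.7; Q=Q[abs(Q[:,2]-Z-7)<10]
            print(n,t,round(r["confidence"],2),len(Q),"z",Q[:,2].mean())
            d=Q[np.hypot(Q[:,0]-506,Q[:,1]+192)<36]
            if len(d)>5: print("  ring enc",cv2.minEnclosingCircle(d[:,:2].astype(np.float32)),"zmean",np.median(d[:,2]), "fit z slope", np.linalg.lstsq(np.c_[Q[:,:2]-[506,-192],np.ones(len(Q))],Q[:,2],rcond=None)[0])
        u,v=pix(c,[506,-192,170]).astype(int); f=c["frame"][v-30:v+30,u-30:u+30,::-1]
        out.append(cv2.resize(f,(390,390),interpolation=cv2.INTER_CUBIC))
        out.append(cv2.resize(rect(c,506.2,-192,o["eef_pos"][2]-5.7,40,4.875),(390,390)))
    cv2.imwrite("pics/%s.png"%tag,np.hstack([out[0],out[2]]) )
    cv2.imwrite("pics/%s_r.png"%tag,np.hstack([out[1],out[3]]) )
E
python3 -c "
from m import *
look('hov')"
```

```text
9.3 [ 380.46 -197.91  212.92] heading -176.97075507946815 tilt [-0.  0. -1.] F [ 0.38  0.14 -4.17] M [0.01 0.09 0.  ]
top wrench 0.78 328 z 210.04376202212254
  ring enc ((513.0297241210938, -186.34767150878906), 24.817420959472656) zmean 206.6387752020721 fit z slope [ -0.03  -0.   206.63]
side wrench 0.7 902 z 208.95105928302868
  ring enc ((504.0560302734375, -189.63827514648438), 33.760711669921875) zmean 205.94789081493616 fit z slope [ -0.03   0.11 206.52]
```

View pics/hov.png

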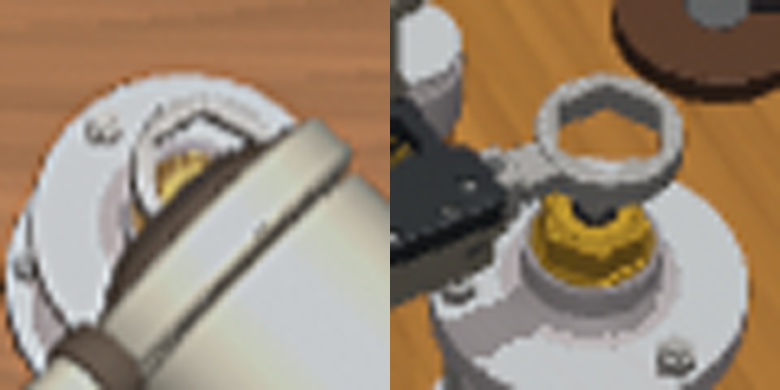

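The side view is clear: ring above the nut, px (600,140) of the crop, nut hex at (600,240). The arm partly hides the top view. Next I overlay models on the side view.

```bash
cat > ov.py <<'E'
from m import *
def hexp(cx,cy,z,af,ang): 
    a=np.radians(ang+60*np.arange(7)); return np.c_[cx+af/3**.5*np.cos(a),cy+af/3**.5*np.sin(a),np.full(7,z)]
def cir(cx,cy,z,r): 
    a=np.linspace(0,2*np.pi,60); return np.c_[cx+r*np.cos(a),cy+r*np.sin(a),np.full(60,z)]
def overlay(c,items,u,v,half=30,S=13):
    f=cv2.resize(c["frame"][v-half:v+half,u-half:u+half,::-1],None,fx=S,fy=S,interpolation=cv2.INTER_CUBIC)
    for pts,col in items:
        q=np.array([pix(c,p) for p in pts]); q=(q-[u-half,v-half]+.5)*S
        cv2.polylines(f,[np.round(q).astype(np.int32)],False,col,1,cv2.LINE_AA)
    return f
E
python3 - <<'E'
from ov import *
c=cap("side"); u,v=pix(c,[506,-192,180]).astype(int)
nx,ny=506.2,-192.1; rx,ry=505.1,-191.4
f=overlay(c,[(hexp(nx,ny,162.5,36,3),(0,0,255)),(cir(nx,ny,148,26),(255,0,0)),(cir(nx,ny,126,60),(255,0,0)),(cir(nx,ny,180,6),(255,0,255)),
 (hexp(rx,ry,206.5,37.5,3),(0,255,0)),(cir(rx,ry,206.5,27),(0,255,0)),(cir(rx,ry,192.5,27),(255,255,0))],u,v,30,10)
cv2.imwrite("pics/ov1.png",f)
E
```

```text
(no output)
```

View pics/ov1.png

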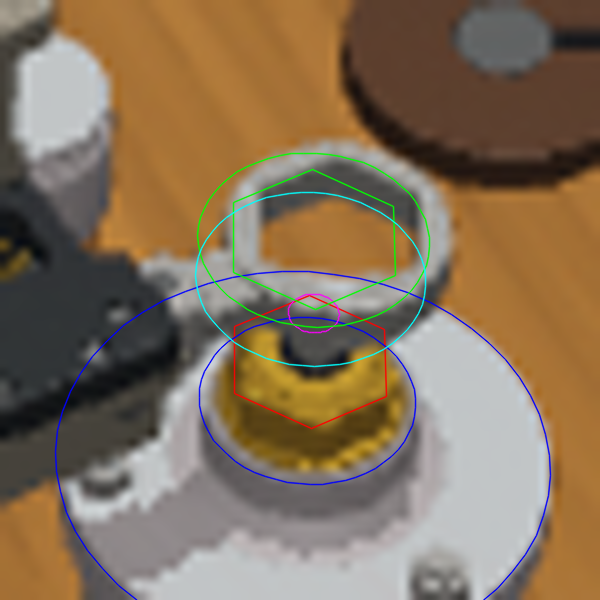

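```bash
cat >> ov.py <<'E'
from scipy.optimize import minimize
def ringfit(c,x0,z,mask):
    u,v=pix(c,[x0[0],x0[1],z]).astype(int)
    up=8; h=22
    M=cv2.resize(mask[v-h:v+h,u-h:u+h].astype(np.float32),None,fx=up,fy=up,interpolation=cv2.INTER_LINEAR)
    def sil(p):
        pts=np.r_[cir(p[0],p[1],z,27),cir(p[0],p[1],z-14,27)]
        q=np.array([pix(c,a) for a in pts])
        hull=cv2.convexHull(((q-[u-h,v-h]+.5)*up).astype(np.float32))
        m=np.zeros(M.shape,np.uint8); cv2.fillPoly(m,[np.round(hull*16).astype(np.int32)],1,shift=4)
        hp=np.array([pix(c,a) for a in hexp(p[0],p[1],z,37.5,3)]); 
        # only outer comparison: fill holes of mask
        return m
    Mb=(M>.5).astype(np.uint8); cs=cv2.findContours(Mb,cv2.RETR_EXTERNAL,cv2.CHAIN_APPROX_NONE)[0]
    Mf=cv2.drawContours(np.zeros_like(Mb),[max(cs,key=cv2.contourArea)],-1,1,-1)
    Mf=cv2.morphologyEx(Mf,cv2.MORPH_OPEN,np.ones((19*up,19*up//2),np.uint8)) if 0 else Mf
    W=np.ones_like(Mf); W[:, :int(up*(h-6))]=0   # ignore shank side
    f=lambda p: float((W*(Mf!=sil(p))).sum())/up**2
    r=minimize(f,x0,method="Nelder-Mead",options=dict(initial_simplex=[x0,[x0[0]+4,x0[1]],[x0[0],x0[1]+4]],xatol=.05))
    return r.x,r.fun
E
python3 - <<'E'
from ov import *
c=cap("side")
for z in (206,207):
  J=np.array([pix(c,[507,-192,z])-pix(c,[506,-192,z]),pix(c,[506,-191,z])-pix(c,[506,-192,z])]).T; 
print(J, np.linalg.inv(J)@[-2.5,1.6])
reg=robot.outline_of("side","wrench")[0]["region"]
for z in (205,206.5,208): print(z,ringfit(c,[507,-193],z,reg))
# cap fit: white pixels
P=cloud(c)
for r in robot.outline_of("side","cell"):
    Q=P[r["region"]]; print(r["confidence"],np.nanmean(Q,0))
np.save("reg.npy",reg)
m=reg[195:275,310:400]; 
t=robot.capture("top"); rg=robot.outline_of("top","wrench"); print(len(rg))
E
```

```text
[[ 0.38 -0.2 ]
 [-0.14 -0.29]] [-7.59 -1.9 ]
205 (array([ 512.57, -189.56]), np.float64(14.9375))
206.5 (array([ 511.38, -190.94]), np.float64(14.859375))
208 (array([ 510.8 , -191.85]), np.float64(14.640625))
0.98 [ 680.72 -359.35   86.32]
0.89 [ 493.79 -216.69   81.53]
0.73 [ 322.17 -288.94   86.54]
0.7 [ 337.84 -598.72  114.7 ]
0.63 [416.54 -28.39  49.58]
1
```

Run:
```python
from ov import *
nx,ny=506.2,-192.1; rx,ry=505.1,-191.4
fs=[]
for n,(ax,ay) in [("top",(rx,ry)),("side",(511,-191.3))]:
    c=cap(n); u,v=pix(c,[506,-192,180]).astype(int)
    fs.append(overlay(c,[(cir(nx,ny,148,26),(255,0,0)),(cir(nx,ny,126,60),(255,0,0)),(hexp(nx,ny,162.5,36,3),(0,0,255)),
 (hexp(ax,ay,206.5,37.5,3),(0,255,0)),(cir(ax,ay,206.5,27),(0,255,0))],u,v,20 if n=="top" else 28,10)[:560])
h=max(f.shape[0] for f in fs); fs=[cv2.resize(f,(400,400)) for f in fs]
cv2.imwrite("pics/ov2.png",np.hstack(fs))
```

```text
(no output)
```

View pics/ov2.png

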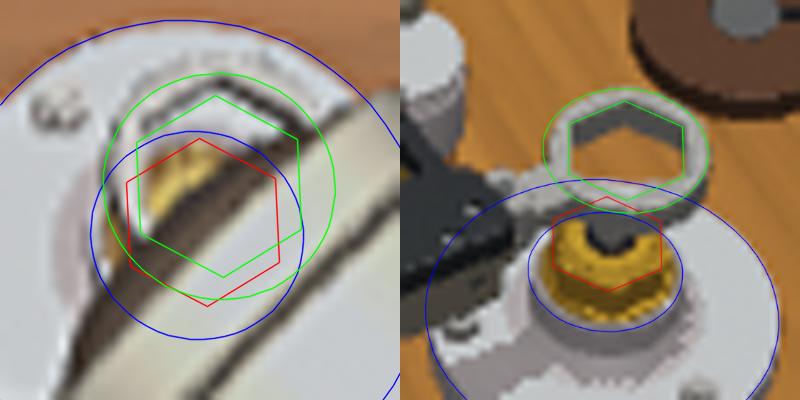

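The top overlay shows the ring's hex corner about 2.2 px (~4 mm) further in +x than modelled. The side fit agrees: ring at ≈(510,-191.3). I'll correct, drop to just above the nut's cone and re-check.

Call:
step_arm([
  [[0.0036,-0.0006,0],0],
  [[0,0,0.008],0],
  [[0,0,0.008],0],
  [[0,0,0.006],0],
  [[0,0,0],0],
  [[0,0,0],0],
])

```text
time_s: 10.5
eef_pos: [377.3, -199.9, 192.3]
tcp_rot: [0.082, -3.14, -0.001]
force: [-0.6, -0.6, -4.4]
gripper_width: 25.8
```

```bash
cat > ov3.py <<'E'
from ov import *
import sys
def go(name,z,rx,ry,ang=3,nang=3):
    o=robot.get_obs(); print(o["eef_pos"],o["force"])
    nx,ny=506.2,-192.1; fs=[]
    for n in ["top","side"]:
        c=cap(n); u,v=pix(c,[506,-192,165]).astype(int)
        it=[(cir(nx,ny,126,60),(255,0,0)),(hexp(nx,ny,162.5,36,nang),(0,0,255)),(hexp(rx,ry,z,37.5,ang),(0,255,0)),(cir(rx,ry,z,27),(0,255,0))]
        h=18 if n=="top" else 22
        fs.append(cv2.resize(overlay(c,it,u,v,h,10),(400,400))); fs.append(cv2.resize(overlay(c,[],u,v,h,10),(400,400)))
        if n=="side":
            r=robot.outline_of("side","wrench"); 
            if r: print("side fit",ringfit(c,[rx,ry],z,r[0]["region"]))
    cv2.imwrite("pics/"+name,cv2.resize(np.vstack([np.hstack(fs[:2]),np.hstack(fs[2:])]),(600,600)))
E
python3 -c "
from ov3 import *
go('ov3.png',183,506.2,-192.1)"
```

```text
[ 377.26 -199.91  192.32] [-0.59 -0.63 -4.44]
side fit (array([ 509.48, -190.34]), np.float64(24.84375))
```

View pics/ov3.png

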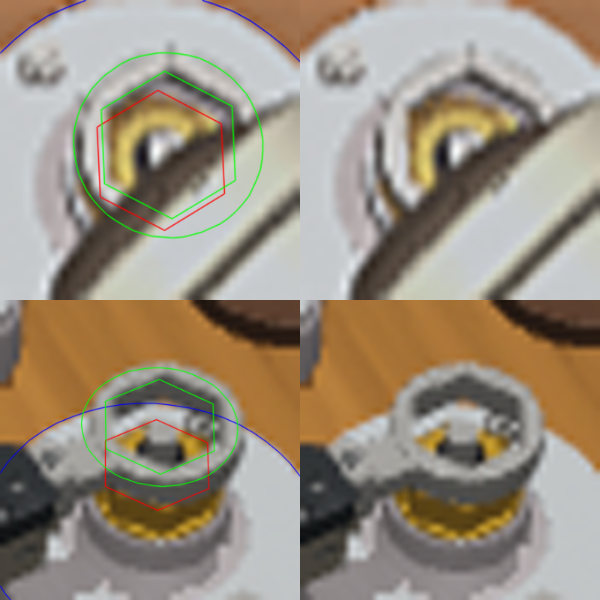

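Ring and nut are now within about 1 mm in both views. Lowering gently and watching the force.

Call:
step_arm([
  [[0.0004,0.0005,0],0],
  [[0,0,0.003],0],
  [[0,0,0.003],0],
  [[0,0,0.002],0],
  [[0,0,0],0],
  [[0,0,0],0],
])

```text
time_s: 11.25
eef_pos: [376.9, -199.5, 184.5]
tcp_rot: [0.082, -3.14, -0.0]
force: [-0.2, -0.6, -4.8]
gripper_width: 25.6
```

Call:
step_arm([
  [[0,0,0.002],0],
  [[0,0,0.002],0],
  [[0,0,0],0],
  [[0,0,0],0],
])

```text
time_s: 11.65
eef_pos: [377.2, -199.7, 181.0]
tcp_rot: [-0.082, 3.14, -0.001]
force: [0.2, 0.1, -2.2]
gripper_width: 25.7
```

Call:
step_arm([
  [[0,0,0.002],0],
  [[0,0,0.002],0],
  [[0,0,0],0],
  [[0,0,0],0],
])

```text
time_s: 12.05
eef_pos: [377.0, -199.6, 176.6]
tcp_rot: [-0.082, 3.14, -0.0]
force: [-0.0, -0.5, -1.2]
gripper_width: 25.9
```

```bash
cat > zz.py <<'E'
from ov import *
def zz(name=None):
    o=robot.get_obs(); R=cv2.Rodrigues(o["tcp_rot"])[0]; g=o["eef_pos"]; d=R[:2,0]/np.hypot(*R[:2,0])
    print("t",o["time_s"],"tcp",g,"hd",np.degrees(np.arctan2(d[1],d[0]))%360,"F",o["force"],"M",o["moment"])
    for n in ["top","side"]:
        c=cap(n); P=cloud(c); r=robot.outline_of(n,"wrench")
        if not r: print(n,"none"); continue
        m=r[0]["region"]&(abs(P[...,2]-g[2]+6)<20); Q=P[m]
        s=-(Q[:,:2]-g[:2])@d   # distance from tcp toward ring
        l=(Q[:,:2]-g[:2])@np.array([-d[1],d[0]])
        for a,b in [(-115,-60),(-60,-20),(25,60),(60,95),(100,160)]:
            k=(s>a)&(s<b)&(abs(l)<30)
            if k.sum()>8: print(n,(a,b),k.sum(),"z",round(np.median(Q[k,2]),1),"lat",round(np.median(l[k]),1))
        if name:
            u,v=pix(c,[506,-192,165]).astype(int); save(c,name+n+".png",(u-35,v-35,u+35,v+35),5)
E
python3 -c "
from zz import *
zz('z1')"; python3 -c "
import cv2,numpy as np
cv2.imwrite('pics/z1.png',np.hstack([cv2.imread('pics/z1top.png'),cv2.imread('pics/z1side.png')]))"
```

```text
t 12.05 tcp [ 377.05 -199.63  176.62] hd 182.98447274369119 F [-0.01 -0.51 -1.17] M [ 0.06 -0.23 -0.  ]
top (-115, -60) 69 z 170.7 lat -3.3
top (-60, -20) 193 z 172.9 lat -0.4
top (100, 160) 135 z 175.8 lat -10.5
side (-115, -60) 316 z 170.0 lat 7.7
side (-60, -20) 235 z 172.4 lat 8.3
side (60, 95) 56 z 177.0 lat 6.1
side (100, 160) 245 z 175.3 lat 6.8
```

View pics/z1.png

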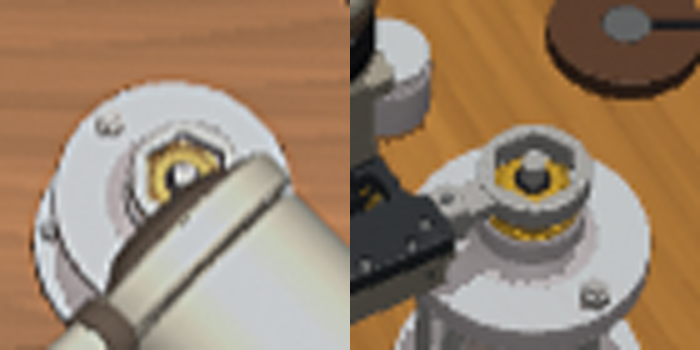

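Ring rests on the nut's top edge (ring ~3° nose-up, ring bottom ≈162 mm) and isn't seated yet. Small yaw search about the nut axis.

Call:
step_arm([
  [[0,0.0026,0],0.02],
  [[0,0.0026,0],0.02],
  [[0,0.0026,0],0.02],
  [[0,0,0],0],
  [[0,0,0],0],
])

```text
time_s: 12.75
eef_pos: [376.7, -191.6, 176.6]
tcp_rot: [0.012, 3.142, 0.0]
force: [-0.3, 0.8, -0.5]
gripper_width: 25.7
```

```bash
python3 -c "
from zz import *
zz()"
```

```text
t 12.75 tcp [ 376.69 -191.57  176.62] hd 179.57475480370942 F [-0.35  0.85 -0.48] M [ 0.06 -0.24 -0.02]
top (-115, -60) 68 z 171.4 lat -7.7
top (-60, -20) 195 z 172.8 lat -0.9
top (100, 160) 107 z 175.8 lat -6.7
side (-115, -60) 311 z 170.3 lat 7.6
side (-60, -20) 233 z 172.2 lat 8.5
side (60, 95) 87 z 176.8 lat 7.2
side (100, 160) 270 z 174.6 lat 4.8
```

Call:
step_arm([
  [[0,-0.0026,0],-0.02],
  [[0,-0.0026,0],-0.02],
  [[0,-0.0026,0],-0.02],
  [[0,-0.0026,0],-0.02],
  [[0,-0.0026,0],-0.02],
  [[0,-0.0026,0],-0.02],
  [[0,0,0],0],
  [[0,0,0],0],
])

```text
time_s: 13.75
eef_pos: [377.0, -207.1, 176.1]
tcp_rot: [0.176, -3.136, -0.001]
force: [-0.5, 0.9, -4.2]
gripper_width: 25.8
```

```bash
python3 -c "
from zz import *
zz()"
```

```text
t 13.75 tcp [ 376.97 -207.09  176.09] hd 186.41792687677028 F [-0.51  0.9  -4.18] M [0.1  0.1  0.05]
top (-115, -60) 67 z 170.2 lat -0.6
top (-60, -20) 191 z 173.0 lat -1.1
top (100, 160) 142 z 173.8 lat -11.6
side (-115, -60) 323 z 170.3 lat 7.5
side (-60, -20) 243 z 172.3 lat 8.4
side (60, 95) 37 z 175.9 lat 3.7
side (100, 160) 249 z 173.2 lat 7.8
```

Force and moment returned to free-hanging values and the ring dropped ~2 mm, so the hexes are matched. Lowering on.

Call:
step_arm([
  [[0,0,0.002],0],
  [[0,0,0.002],0],
  [[0,0,0],0],
  [[0,0,0],0],
])

```text
time_s: 14.35
eef_pos: [377.2, -207.2, 172.4]
tcp_rot: [0.176, -3.136, -0.001]
force: [0.2, 0.7, -4.3]
gripper_width: 25.7
```

```bash
python3 -c "
from zz import *
zz()"
```

```text
t 14.35 tcp [ 377.21 -207.18  172.41] hd 186.43380996140277 F [ 0.22  0.73 -4.26] M [0.15 0.27 0.12]
top (-115, -60) 52 z 167.2 lat 0.0
top (-60, -20) 193 z 169.3 lat -0.9
top (100, 160) 138 z 170.7 lat -12.8
side (-115, -60) 323 z 166.2 lat 8.1
side (-60, -20) 241 z 168.3 lat 9.4
side (60, 95) 38 z 172.5 lat 3.4
side (100, 160) 258 z 169.9 lat 6.4
```

Call:
step_arm([
  [[0,0,0.002],0],
  [[0,0,0.002],0],
  [[0,0,0.001],0],
  [[0,0,0],0],
  [[0,0,0],0],
])

```text
time_s: 15.05
eef_pos: [377.3, -207.3, 167.5]
tcp_rot: [0.176, -3.136, -0.0]
force: [-0.0, 1.8, -4.3]
gripper_width: 25.5
```

```bash
python3 -c "
from zz import *
zz()"
```

```text
t 15.05 tcp [ 377.28 -207.26  167.49] hd 186.4336026392612 F [-0.    1.83 -4.35] M [0.23 0.3  0.2 ]
top (-115, -60) 57 z 162.4 lat 0.2
top (-60, -20) 179 z 164.5 lat -0.8
top (100, 160) 120 z 165.8 lat -15.7
side (-115, -60) 331 z 161.6 lat 7.4
side (-60, -20) 230 z 163.7 lat 8.1
side (60, 95) 35 z 167.8 lat 3.9
side (100, 160) 234 z 165.3 lat 8.0
```

Call:
step_arm([
  [[0,0,0.0015],0],
  [[0,0,0.0015],0],
  [[0,0,0],0],
  [[0,0,0],0],
  [[0,0,0],0],
])

```text
time_s: 15.75
eef_pos: [377.3, -207.3, 164.6]
tcp_rot: [0.176, -3.137, -0.0]
force: [-1.0, 1.7, -3.0]
gripper_width: 26.0
```

```bash
python3 -c "
from zz import *
zz()"
```

```text
t 15.75 tcp [ 377.32 -207.3   164.55] hd 186.4267714912503 F [-0.99  1.69 -2.98] M [0.25 0.25 0.18]
top (-115, -60) 41 z 159.2 lat 0.8
top (-60, -20) 180 z 161.2 lat -0.8
top (100, 160) 108 z 163.3 lat -16.1
side (-115, -60) 273 z 159.0 lat 7.9
side (-60, -20) 226 z 160.6 lat 6.6
side (60, 95) 36 z 164.9 lat 3.1
side (100, 160) 131 z 162.5 lat 14.5
```

Ring home (ring centre ≈156 mm, light contact on the boss). Tightening clockwise: arc about the nut, radius ≈130 mm.

Call:
step_arm([
  [[-3e-05,0.0026,0],0.02],
  [[-3e-05,0.0026,0],0.02],
  [[-3e-05,0.0026,0],0.02],
  [[0,0,0],0],
  [[0,0,0],0],
])

```text
time_s: 16.45
eef_pos: [376.7, -199.9, 164.8]
tcp_rot: [0.082, -3.14, 0.002]
force: [-2.7, -1.7, -4.1]
gripper_width: 25.7
```

Call:
step_arm([
  [[-3e-05,0.0026,0],0.02],
  [[-3e-05,0.0026,0],0.02],
  [[-3e-05,0.0026,0],0.02],
  [[0,0,0],0],
])

```text
time_s: 16.85
eef_pos: [376.5, -191.6, 164.6]
tcp_rot: [-0.013, -3.141, 0.001]
force: [-3.7, -4.0, -2.8]
gripper_width: 25.7
```

```bash
python3 -c "
from zz import *
zz()"
```

```text
t 16.85 tcp [ 376.47 -191.62  164.65] hd 179.51548846470544 F [-3.66 -3.95 -2.84] M [-0.55  0.76  0.26]
top (-115, -60) 37 z 160.3 lat -6.2
top (-60, -20) 188 z 161.7 lat 0.1
top (100, 160) 58 z 163.4 lat -0.7
side (-115, -60) 304 z 158.7 lat 8.0
side (-60, -20) 231 z 160.8 lat 9.1
side (60, 95) 80 z 165.0 lat 7.4
side (100, 160) 163 z 162.7 lat 13.2
```

```bash
cat > T.py <<'E'
from h import *
o=robot.get_obs(); R=cv2.Rodrigues(o["tcp_rot"])[0]; r=o["eef_pos"]-[506.2,-192.1,155]; F=o["force"]
h=np.arctan2(R[1,0],R[0,0])%(2*np.pi); a=np.arctan2(r[1],r[0])%(2*np.pi)
print("t%.2f hd %.3f ang %.3f L %.1f Frad %.1f Ftan %.1f Fz %.1f Mz %.2f T %.2f"%(o["time_s"],h,a,np.hypot(r[0],r[1]),F[:2]@R[:2,0],-F[:2]@R[:2,1],F[2],o["moment"][2],(r[0]*F[1]-r[1]*F[0])/1e3+o["moment"][2]))
E
python3 T.py
```

```text
t17.05 hd 3.134 ang 3.139 L 129.7 Frad 3.4 Ftan 2.1 Fz -3.2 Mz 0.28 T 0.55
```

Call:
step_arm([
  [[0.0001,0.0026,0],0.02],
  [[0.0001,0.0026,0],0.02],
  [[0,0.0026,0],0.02],
  [[0,0,0],0],
])

```text
time_s: 17.45
eef_pos: [376.7, -183.8, 164.7]
tcp_rot: [0.107, 3.139, -0.0]
force: [-3.1, -3.4, -3.5]
gripper_width: 26.1
```

```bash
python3 T.py
```

```text
t17.45 hd 3.073 ang 3.077 L 129.8 Frad 2.9 Ftan 3.6 Fz -3.5 Mz 0.21 T 0.67
```

Call:
step_arm([
  [[0,0.0026,0],0.02],
  [[0,0.0026,0],0.02],
  [[0,0.0026,0],0.02],
])

```text
time_s: 17.75
eef_pos: [377.4, -176.2, 164.7]
tcp_rot: [0.203, 3.135, -0.0]
force: [-2.5, -4.7, -4.4]
gripper_width: 25.9
```

```bash
python3 T.py
```

```text
t17.75 hd 3.012 ang 3.018 L 129.8 Frad 1.9 Ftan 5.0 Fz -4.4 Mz 0.35 T 1.00
```

Call:
step_arm([
  [[0,0.0026,0],0.02],
  [[0,0.0026,0],0.02],
])

```text
time_s: 17.95
eef_pos: [378.1, -170.9, 164.7]
tcp_rot: [0.266, 3.13, -0.0]
force: [-2.2, -5.6, -3.5]
gripper_width: 25.6
```

```bash
python3 T.py
```

```text
t17.95 hd 2.972 ang 2.978 L 129.8 Frad 1.2 Ftan 5.9 Fz -3.5 Mz 0.32 T 1.09
```

Call:
step_arm([
  [[0,0.0026,0],0.02],
  [[0,0.0026,0],0.02],
])

```text
time_s: 18.15
eef_pos: [379.1, -165.9, 164.7]
tcp_rot: [0.328, 3.124, -0.001]
force: [-1.0, -5.4, -4.0]
gripper_width: 25.6
```

```bash
python3 T.py
```

```text
t18.15 hd 2.932 ang 2.938 L 129.8 Frad -0.1 Ftan 5.4 Fz -4.0 Mz 0.35 T 1.06
```

Call:
step_arm([
  [[0,0.0026,0],0.02],
  [[0,0.0026,0],0.02],
])

```text
time_s: 18.35
eef_pos: [380.2, -160.8, 164.7]
tcp_rot: [0.391, 3.117, -0.001]
force: [-1.9, -4.8, -4.2]
gripper_width: 25.9
```

```bash
python3 T.py
```

```text
t18.35 hd 2.892 ang 2.898 L 129.8 Frad 0.7 Ftan 5.1 Fz -4.2 Mz 0.36 T 1.02
```

```bash
python3 T.py
python3 - <<'E'
from zz import *
zz()
E
python3 T.py
```

```text
t18.35 hd 2.892 ang 2.898 L 129.8 Frad 0.7 Ftan 5.1 Fz -4.2 Mz 0.36 T 1.02
t 18.35 tcp [ 380.21 -160.8   164.7 ] hd 165.7168444099868 F [-1.89 -4.75 -4.18] M [-0.87  0.46  0.36]
top (-115, -60) 132 z 160.6 lat -0.3
top (-60, -20) 189 z 161.5 lat 0.8
top (100, 160) 83 z 163.4 lat 16.0
side (-115, -60) 295 z 158.5 lat 9.4
side (-60, -20) 222 z 161.1 lat 8.2
side (25, 60) 51 z 163.4 lat 7.4
side (60, 95) 161 z 162.8 lat 6.7
side (100, 160) 273 z 162.2 lat 8.5
t18.55 hd 2.894 ang 2.898 L 129.8 Frad 0.2 Ftan 4.2 Fz -4.2 Mz 0.34 T 0.88
```

Torque is still ≈1.0 N m with no one-third drop, so not clicked yet. Continuing in small steps.

Call:
step_arm([
  [[0,0.0026,0],0.02],
  [[0,0.0026,0],0.02],
])

```text
time_s: 18.75
eef_pos: [381.5, -155.9, 164.7]
tcp_rot: [0.452, 3.109, -0.001]
force: [-1.8, -5.4, -4.5]
gripper_width: 24.9
```

```bash
python3 T.py
```

```text
t18.75 hd 2.853 ang 2.859 L 129.9 Frad 0.1 Ftan 5.7 Fz -4.5 Mz 0.46 T 1.21
```

Call:
step_arm([
  [[0,0.0026,0],0.02],
  [[0,0.0026,0],0.02],
])

```text
time_s: 18.95
eef_pos: [383.0, -151.0, 164.7]
tcp_rot: [0.514, 3.099, -0.001]
force: [-1.1, -4.9, -3.5]
gripper_width: 25.9
```

```bash
python3 T.py
```

```text
t18.95 hd 2.813 ang 2.819 L 129.9 Frad -0.5 Ftan 5.0 Fz -3.5 Mz 0.40 T 1.05
```

Call:
step_arm([
  [[0,0.0026,0],0.02],
])

```text
time_s: 19.05
eef_pos: [383.9, -148.5, 164.7]
tcp_rot: [0.545, 3.093, -0.001]
force: [-1.4, -5.2, -3.7]
gripper_width: 25.6
```

```bash
python3 T.py
```

```text
t19.05 hd 2.793 ang 2.799 L 129.9 Frad -0.5 Ftan 5.4 Fz -3.7 Mz 0.41 T 1.12
```

Call:
step_arm([
  [[0,0.0026,0],0.02],
  [[0,0.0026,0],0.02],
])

```text
time_s: 19.25
eef_pos: [385.7, -143.7, 164.7]
tcp_rot: [0.607, 3.082, -0.001]
force: [-1.5, -5.2, -3.8]
gripper_width: 25.6
```

```bash
python3 T.py
```

```text
t19.25 hd 2.753 ang 2.759 L 129.9 Frad -0.6 Ftan 5.4 Fz -3.8 Mz 0.40 T 1.11
```

Call:
step_arm([
  [[0,0.0026,0],0.02],
])

```text
time_s: 19.35
eef_pos: [386.7, -141.3, 164.8]
tcp_rot: [0.638, 3.076, -0.001]
force: [-1.6, -5.6, -5.6]
gripper_width: 25.9
```

```bash
python3 T.py
```

```text
t19.35 hd 2.733 ang 2.740 L 129.9 Frad -0.8 Ftan 5.8 Fz -5.6 Mz 0.44 T 1.19
```

Call:
step_arm([
  [[0,0.0026,0],0.02],
  [[0,0.0026,0],0.02],
])

```text
time_s: 19.55
eef_pos: [388.7, -136.5, 164.7]
tcp_rot: [0.699, 3.062, -0.001]
force: [-0.3, -5.8, -3.5]
gripper_width: 26.1
```

```bash
python3 T.py
```

```text
t19.55 hd 2.693 ang 2.700 L 129.9 Frad -2.3 Ftan 5.4 Fz -3.5 Mz 0.42 T 1.12
```

Call:
step_arm([
  [[0,0.0026,0],0.02],
])

```text
time_s: 19.65
eef_pos: [389.9, -134.2, 164.8]
tcp_rot: [0.729, 3.055, -0.001]
force: [-1.8, -5.9, -4.2]
gripper_width: 25.4
```

```bash
python3 T.py
```

```text
t19.65 hd 2.673 ang 2.680 L 129.9 Frad -1.1 Ftan 6.0 Fz -4.2 Mz 0.47 T 1.26
```

Call:
step_arm([
  [[0,0.0026,0],0.02],
])

```text
time_s: 19.75
eef_pos: [391.0, -131.9, 164.7]
tcp_rot: [0.76, 3.048, -0.001]
force: [-0.8, -5.8, -3.6]
gripper_width: 25.6
```

```bash
python3 T.py
```

```text
t19.75 hd 2.653 ang 2.660 L 129.9 Frad -2.0 Ftan 5.5 Fz -3.6 Mz 0.55 T 1.26
```

Call:
step_arm([
  [[0,0.0026,0],0.02],
])

```text
time_s: 19.85
eef_pos: [392.3, -129.7, 164.8]
tcp_rot: [0.79, 3.04, -0.001]
force: [-1.0, -5.9, -4.0]
gripper_width: 25.3
```

```bash
python3 T.py
```

```text
t19.85 hd 2.633 ang 2.640 L 129.9 Frad -2.0 Ftan 5.6 Fz -4.0 Mz 0.53 T 1.26
```

Call:
step_arm([
  [[0,0.0026,0],0.02],
])

```text
time_s: 19.95
eef_pos: [393.5, -127.4, 164.7]
tcp_rot: [0.821, 3.032, -0.001]
force: [-0.7, -5.4, -4.3]
gripper_width: 25.6
```

```bash
python3 T.py
```

```text
t19.95 hd 2.613 ang 2.620 L 130.0 Frad -2.1 Ftan 5.0 Fz -4.3 Mz 0.52 T 1.18
```

Call:
step_arm([
  [[0,0.0026,0],0.02],
])

```text
time_s: 20.05
eef_pos: [394.8, -125.2, 164.8]
tcp_rot: [0.851, 3.024, -0.002]
force: [-1.6, -6.2, -3.6]
gripper_width: 25.5
```

```bash
python3 T.py
```

```text
t20.05 hd 2.593 ang 2.600 L 129.9 Frad -1.9 Ftan 6.1 Fz -3.6 Mz 0.53 T 1.33
```

Call:
step_arm([
  [[-0.0001,0.0026,0],0.02],
])

```text
time_s: 20.15
eef_pos: [396.2, -123.0, 164.7]
tcp_rot: [0.881, 3.015, -0.002]
force: [-1.6, -5.7, -3.7]
gripper_width: 25.9
```

```bash
python3 T.py
```

```text
t20.15 hd 2.573 ang 2.581 L 129.9 Frad -1.7 Ftan 5.6 Fz -3.7 Mz 0.44 T 1.18
```

Call:
step_arm([
  [[-0.0001,0.0026,0],0.02],
])

```text
time_s: 20.25
eef_pos: [397.5, -120.8, 164.7]
tcp_rot: [-0.911, -3.006, 0.002]
force: [-2.4, -5.5, -3.5]
gripper_width: 26.0
```

```bash
python3 T.py
```

```text
t20.25 hd 2.553 ang 2.561 L 130.0 Frad -1.1 Ftan 5.9 Fz -3.5 Mz 0.46 T 1.22
```

Call:
step_arm([
  [[-0.0001,0.0026,0],0.02],
])

```text
time_s: 20.35
eef_pos: [398.9, -118.8, 164.7]
tcp_rot: [-0.942, -2.997, 0.002]
force: [-2.9, -7.8, -3.3]
gripper_width: 25.6
```

```bash
python3 T.py
```

```text
t20.35 hd 2.533 ang 2.542 L 129.9 Frad -2.1 Ftan 8.0 Fz -3.3 Mz 0.21 T 1.25
```

Call:
step_arm([
  [[-0.0001,0.0026,0],0.02],
])

```text
time_s: 20.45
eef_pos: [400.3, -116.9, 164.6]
tcp_rot: [-0.972, -2.986, 0.003]
force: [-4.8, -8.9, -3.1]
gripper_width: 25.9
```

```bash
python3 T.py
```

```text
t20.45 hd 2.512 ang 2.524 L 129.9 Frad -1.3 Ftan 10.0 Fz -3.1 Mz 0.05 T 1.35
```

Call:
step_arm([
  [[0,0.0013,0],0.01],
])

```text
time_s: 20.55
eef_pos: [401.0, -116.0, 164.6]
tcp_rot: [-0.987, -2.981, 0.003]
force: [-4.1, -7.4, -3.3]
gripper_width: 25.6
```

```bash
python3 T.py; python3 -c "
from h import *
robot.capture('top')"; python3 T.py;python3 -c "
from h import *
robot.capture('side')"; python3 T.py
```

```text
t20.55 hd 2.502 ang 2.515 L 129.9 Frad -1.2 Ftan 8.4 Fz -3.3 Mz -0.08 T 1.01
t20.60 hd 2.502 ang 2.515 L 129.9 Frad -1.6 Ftan 9.7 Fz -4.2 Mz -0.10 T 1.16
t20.65 hd 2.502 ang 2.516 L 129.9 Frad -1.7 Ftan 9.8 Fz -3.2 Mz -0.05 T 1.23
```

Grip moment reversed (0.5 → −0.08 N m) and the moment at the pin fell by about a quarter, so it is breaking over. Slightly on to be surely past 0.05 rad (upper bound <0.15 rad).

Call:
step_arm([
  [[0,0.0013,0],0.01],
])

```text
time_s: 20.75
eef_pos: [401.6, -115.1, 164.6]
tcp_rot: [-1.002, -2.976, 0.003]
force: [-4.0, -7.7, -2.9]
gripper_width: 25.9
```

```bash
python3 T.py; python3 -c "
from h import *
robot.capture('top')"; python3 T.py
```

```text
t20.75 hd 2.492 ang 2.507 L 129.9 Frad -1.5 Ftan 8.6 Fz -2.9 Mz -0.10 T 1.02
t20.80 hd 2.491 ang 2.506 L 129.9 Frad -2.1 Ftan 9.7 Fz -3.4 Mz -0.19 T 1.08
```

Call:
step_arm([
  [[0,0.0013,0],0.01],
])

```text
time_s: 20.9
eef_pos: [402.3, -114.2, 164.6]
tcp_rot: [-1.017, -2.971, 0.004]
force: [-5.6, -9.9, -3.4]
gripper_width: 26.0
```

```bash
python3 T.py
python3 - <<'E'
from zz import *
zz('c')
a=cv2.imread('pics/ctop.png'); b=cv2.imread('pics/cside.png'); cv2.imwrite('pics/c.png',np.hstack([a,b]))
E
python3 T.py
```

```text
t20.90 hd 2.482 ang 2.498 L 129.9 Frad -1.7 Ftan 11.2 Fz -3.4 Mz -0.22 T 1.25
t 20.9 tcp [ 402.3  -114.16  164.57] hd 142.20277500077145 F [-5.56 -9.9  -3.41] M [-1.55  0.94 -0.22]
side (-115, -60) 262 z 158.5 lat 8.4
side (-60, -20) 18 z 153.5 lat 14.3
side (25, 60) 169 z 162.7 lat 8.0
side (60, 95) 168 z 162.7 lat 7.6
side (100, 160) 260 z 162.1 lat 10.7
t21.10 hd 2.482 ang 2.498 L 129.9 Frad -1.5 Ftan 10.7 Fz -3.4 Mz -0.24 T 1.15
```

View pics/c.png

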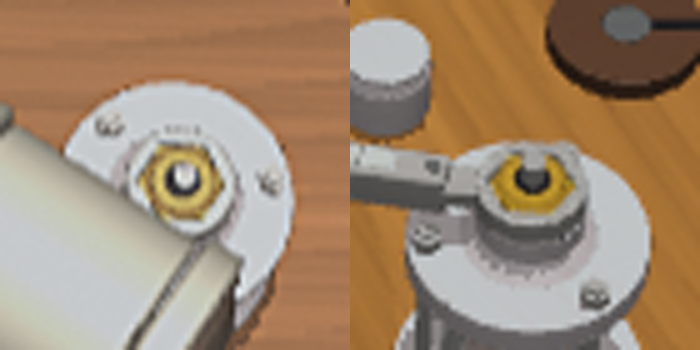

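Clicked: the pin moment fell about 30 % and break-over is estimated at 0.06–0.09 rad. The picture shows the ring seated on the nut (crop px (185,180) top, (530,190) side). Stopping and unloading by backing off into the play.

Call:
step_arm([
  [[0,-0.0026,0],-0.02],
  [[0,-0.0026,0],-0.02],
  [[0,-0.0026,0],-0.02],
  [[0,-0.0026,0],-0.02],
  [[0,-0.0026,0],-0.02],
  [[0,0,0],0],
])

```text
time_s: 21.7
eef_pos: [395.8, -123.6, 164.7]
tcp_rot: [0.865, 3.019, 0.002]
force: [1.0, -1.6, -4.1]
gripper_width: 26.1
```

```bash
python3 T.py
python3 - <<'E'
from zz import *
zz()
E
```

```text
t21.70 hd 2.583 ang 2.586 L 130.0 Frad -1.7 Ftan 0.8 Fz -4.1 Mz 0.25 T 0.36
t 21.7 tcp [ 395.78 -123.58  164.67] hd 148.01025555855372 F [ 1.03 -1.64 -4.07] M [-0.37 -0.13  0.25]
top (-115, -60) 134 z 160.1 lat 0.9
top (-60, -20) 191 z 161.8 lat 1.0
top (100, 160) 177 z 162.9 lat 4.1
side (-115, -60) 264 z 158.4 lat 9.0
side (-60, -20) 72 z 159.8 lat 11.6
side (25, 60) 165 z 163.2 lat 7.6
side (60, 95) 172 z 163.7 lat 6.7
side (100, 160) 258 z 162.2 lat 9.1
```

Call:
step_arm([
  [[0,-0.0026,0],-0.02],
  [[-0.0002,-0.0013,0],-0.01],
  [[0,0,0],0],
  [[0,0,-0.002],0],
  [[0,0,-0.003],0],
  [[0,0,0],0],
])

```text
time_s: 22.5
eef_pos: [393.6, -127.1, 169.9]
tcp_rot: [-0.82, -3.033, -0.0]
force: [2.4, 1.2, -5.0]
gripper_width: 25.6
```

```bash
python3 T.py
```

```text
t22.50 hd 2.614 ang 2.618 L 130.0 Frad -1.5 Ftan -2.2 Fz -5.0 Mz 0.24 T -0.05
```

Call:
step_arm([
  [[0,0.0004,-0.003],0],
  [[0,0,-0.003],0],
  [[0,0,-0.004],0],
  [[0,0,-0.004],0],
  [[0,0,-0.005],0],
  [[0,0,0],0],
])

```text
time_s: 23.1
eef_pos: [394.1, -127.2, 189.5]
tcp_rot: [0.819, 3.032, -0.001]
force: [-0.1, 0.1, -4.3]
gripper_width: 25.8
```

Run:
```python
from zz import *
zz()
```

```text
t 23.1 tcp [ 394.13 -127.23  189.51] hd 149.7541587509161 F [-0.08  0.09 -4.32] M [-0.04 -0.01  0.04]
top (-115, -60) 165 z 185.9 lat 0.7
top (-60, -20) 195 z 187.4 lat 0.6
top (100, 160) 95 z 185.6 lat 6.4
side (-115, -60) 271 z 183.7 lat 8.7
side (-60, -20) 71 z 185.0 lat 9.6
side (25, 60) 158 z 185.5 lat 8.0
side (60, 95) 161 z 186.0 lat 7.2
side (100, 160) 264 z 183.8 lat 0.5
```

Call:
step_arm([
  [[0,0,-0.015],0],
  [[0,0,-0.015],0],
  [[0,0,0],-0.116],
  [[0,0,0],-0.116],
  [[0,0,0],-0.116],
  [[0,0,0],-0.116],
  [[0,0,0],-0.116],
  [[0,0,0],-0.116],
  [[0,0,0],0],
])

```text
time_s: 24.2
eef_pos: [393.6, -126.8, 218.3]
tcp_rot: [0.264, -3.13, -0.001]
force: [1.0, 0.3, -3.8]
gripper_width: 25.7
```

Call:
step_arm([
  [[-0.0158,0.022,0],0],
  [[-0.0158,0.022,0],0],
  [[-0.0158,0.022,0],0],
  [[-0.0158,0.022,0],0],
  [[-0.0158,0.022,0],0],
  [[-0.0158,0.022,0],0],
  [[-0.0158,0.022,0],0],
  [[-0.0158,0.022,0],0],
  [[-0.0158,0.022,0],0],
  [[-0.0158,0.022,0],0],
  [[-0.0158,0.022,0],0],
  [[-0.0158,0.022,0],0],
  [[-0.0158,0.022,0],0],
  [[-0.0158,0.022,0],0],
  [[0,0,0],0],
  [[0,0,0],0],
])

```text
time_s: 25.8
eef_pos: [560.0, 213.8, 217.9]
tcp_rot: [0.262, -3.129, 0.001]
force: [-0.1, -0.6, -4.2]
gripper_width: 25.5
```

Call:
step_arm([
  [[0,0,0.03],0],
  [[0,0,0.04],0],
  [[0,0,0.04],0],
  [[0,0,0.035],0],
  [[0,0,0.02],0],
  [[0,0,0.012],0],
  [[0,0,0],0],
  [[0,0,0],0],
])

```text
time_s: 26.6
eef_pos: [561.3, 213.5, 42.9]
tcp_rot: [-0.262, 3.129, 0.0]
force: [-0.3, -0.6, -3.7]
gripper_width: 25.4
```

Run:
```python
from zz import *
zz()
```

```text
t 26.6 tcp [561.27 213.51  42.85] hd 189.5875994781876 F [-0.28 -0.63 -3.73] M [-0.01 -0.01  0.02]
top (-115, -60) 202 z 38.2 lat 3.5
top (-60, -20) 98 z 39.5 lat 7.4
top (100, 160) 26 z 37.1 lat 22.0
side (-115, -60) 201 z 38.4 lat 9.3
side (-60, -20) 137 z 39.7 lat 9.2
side (100, 160) 162 z 37.5 lat 5.1
```

Call:
step_arm([
  [[0.0012,0,0.005],0],
  [[0,0,0.003],0],
  [[0,0,0.002],0],
  [[0,0,0.001],0],
  [[0,0,0],0],
  [[0,0,0],0],
])

```text
time_s: 27.4
eef_pos: [559.1, 213.6, 30.6]
tcp_rot: [0.264, -3.13, 0.0]
force: [-0.6, 0.2, -2.8]
gripper_width: 25.4
```

Light contact. Lowering 1 mm more, then releasing gradually.

Call:
step_arm([
  [[0,0,0.001],0],
  [[0,0,0],0],
  [[0,0,0],0],
])

```text
time_s: 27.7
eef_pos: [559.4, 213.6, 29.8]
tcp_rot: [-0.264, 3.13, -0.0]
force: [-0.3, 0.0, -1.8]
gripper_width: 25.7
```

Call:
step_arm([
  [[0,0,0],0],
  [[0,0,0],0],
  [[0,0,0],0],
  [[0,0,0],0],
  [[0,0,-0.01],0],
  [[0,0,-0.03],0],
  [[0,0,-0.04],0],
  [[0,0,-0.04],0],
  [[0,0,-0.04],0],
  [[0,0,0],0],
  [[0,0,0],0],
], grip=0.4)

```text
time_s: 28.8
eef_pos: [559.9, 213.7, 191.3]
tcp_rot: [-0.264, 3.127, 0.0]
force: [-0.6, -0.4, -1.0]
gripper_width: 55.0
```

Run:
```python
from h import *
np.set_printoptions(precision=1,suppress=True)
o=robot.get_obs(); print(o["time_s"],o["eef_pos"],o["force"])
for n in ["top","side"]:
    c=cap(n); P=cloud(c)
    r=robot.outline_of(n,"wrench")
    if r:
        Q=P[r[0]["region"]]; Q=Q[np.isfinite(Q[:,0])]; print(n,"wrench x",Q[:,0].min(),Q[:,0].max(),"y",Q[:,1].min(),Q[:,1].max())
        Q=Q[(Q[:,2]>10)&(Q[:,2]<45)]
        for a,b in [(440,480),(480,520),(520,560),(600,640),(660,720)]:
            k=(Q[:,0]>a)&(Q[:,0]<b)
            if k.sum()>5: print(n,(a,b),"z",np.median(Q[k,2]),"y",np.median(Q[k,1]))
    for t in ["salt_cube","concrete_cube","salt_core","tin","weight","caliper","end_disc"]:
        for r in robot.recognise(n,t)[:1]: print(t,round(r["confidence"],2),w(c,r["location"]))
c=cap("side"); save(c,"end.png",(200,90,440,270),3)
```

```text
28.8 [559.9 213.7 191.3] [-0.6 -0.4 -1. ]
top wrench x 446.71746285976286 721.6213671127944 y 183.02514906666383 254.79717153297292
top (440, 480) z 26.268921252801533 y 195.17162395562323
top (480, 520) z 26.897133866547392 y 201.04836953495175
top (520, 560) z 26.25659590545183 y 209.0002610038626
top (660, 720) z 21.272285468105565 y 232.20913959785577
salt_cube 0.79 [444.4 445.   58.2]
concrete_cube 0.9 [ 569.2 -449.7   52.8]
salt_core 0.75 [419.9 -14.6  74.7]
tin 0.55 [523.8   5.8  43.9]
weight 0.56 [672.6  -3.7  16. ]
caliper 0.54 [528.1 206.5  28.3]
end_disc 0.66 [ 372.  -452.8   11.7]
side wrench x 447.2074452310543 713.3446908618222 y 177.99103920997266 262.848169242326
side (440, 480) z 25.146340124565086 y 190.25470505712417
side (480, 520) z 26.037737093393616 y 195.8568318271915
side (520, 560) z 26.0161581614002 y 202.38389690615008
side (600, 640) z 25.966672127577795 y 216.6478007396903
side (660, 720) z 20.71526169539527 y 227.588019693325
salt_cube 0.87 [443.  433.4  48.2]
concrete_cube 0.55 [ 570.9 -465.3   53.3]
salt_core 0.82 [417.1 -28.9  54.4]
tin 0.72 [529.1  -1.1  44.2]
weight 0.65 [673.6  -7.6  16.4]
caliper 0.64 [ 570.  -467.3   53.7]
end_disc 0.79 [ 375.7 -456.3   10.5]
```

View pics/end.png

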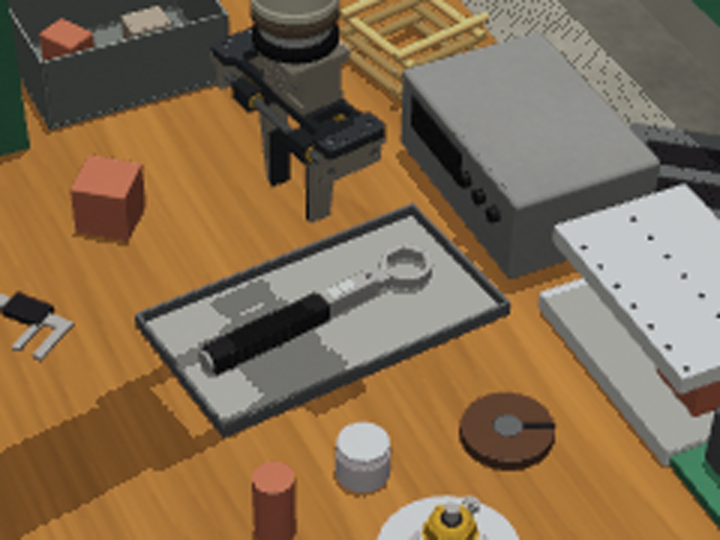

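The wrench lies flat and straight in the tray (ring at px (405,268), handle end at (215,360)), with the gripper clear and the neighbours where they were. Handing in.

```bash
python3 -c "
from plant import robot
print(robot.hand_in())"
```

```text
the job is handed in; nothing more can be done
None
```

I took the wrench from its tray, fitted it on the aluminium cell's gland nut and tightened the nut clockwise until I judged it had clicked. I then backed off, lifted the wrench off, laid it back in its tray and handed the job in at about 29 s. The hand-in reports no verdict.

- **Fit:** After a small yaw search the ring dropped fully onto the nut. By the depth pictures its centre was about 156 mm up (nominal 155), with light contact on the boss.
- **Click:** I turned about 0.6 rad after the ring took up its play, and the torque at the nut rose to about 1.3 N m. Then the grip moment reversed and the moment at the pin fell by roughly 25–30 %. I estimate 0.06–0.09 rad of break-over, and stopped there. This rests on forces and geometry only; the cameras were too coarse to see the angle itself.
- **End state:** The last picture and depth show the wrench flat and straight inside the tray, with its handle top about 26 mm up, as at the start. The gripper is open and clear above it.
- **Bystanders:** The networks placed six bystanders within about 8 mm of their starting positions. They misreported the caliper both times (once on the wrench, once on the concrete cube). In the final picture the caliper is only partly in view, and it seems not to have moved; the arm never went near it.
- **Disagreement:** The top-camera measurement in the tray and the overlays above the nut disagreed by about 4 mm on where the ring was. I followed the overlays, and the fit bore them out.

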